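# Sweep the circuit-kit pieces into the wooden bay

## Task

Clear up after the circuit lesson: sweep the three loose kit pieces on the bench (the flat round buzzer, the square slide switch and the little lamp holder) through the open side of the three-sided wooden bay, until all three lie completely inside it with nothing sticking out. Push them along the bench with the fingers, flat and never picked up or tipped over, and leave everything else on the bench where it stands.

Things in the scene. Friction and masses are not known exactly. Their poses are not given: they have to be found in the camera images.
- bay: Three-sided frame of light wood, fixed to the bench, no floor (the bench is its floor), no top. Inside 200 mm wide (its x) and 120 mm deep (its y); walls 12 mm thick, 28 mm high. Origin on the bench at the centre of the inside; z up. The open side is its -y side: the opening lies in the plane y = -60 mm and spans x = -100 to 100 mm; the back wall's inner face is at y = +60 mm.
- buzzer: Loose flat grey plastic disc with a metal-coloured top, 44 mm diameter, 16 mm high, about 35 g. Origin at the centre of its underside, z up.
- switch: Loose square white plastic slide-switch module, 40 x 40 mm, 14 mm high, with a small black slider nub on top (up to 20 mm), about 35 g. Origin at the centre of its underside, x and y along its edges, z up.
- lamp: Loose small round lamp holder: white plastic base 32 mm diameter, 12 mm high, with a brass socket and a tiny glass bulb (16 mm diameter) on top, 32 mm high in all, about 30 g. Origin at the centre of its underside, z up.
- cell: Bystander, loose: copper-coloured round battery cell standing upright among the kit pieces, 26 mm diameter, 49 mm high. Origin at the centre of its underside, z up.
- pot: Bystander, loose: small clear jar with a white lid, standing among the kit pieces, 32 mm diameter, 42 mm high. Origin at the centre of its underside, z up.
- lemon: Bystander, loose: yellow lemon half, cut face down, 60 mm diameter, 40 mm high. Origin at the centre of its underside, z up.
- tape: Bystander, loose: brown roll of tape lying flat, 64 mm diameter, 20 mm high. Origin at the centre of its underside, z up.
- mug: Bystander, loose: white mug, 76 mm diameter and 90 mm high, handle to its +y. Origin at the centre of its underside, z up.
- meter: Bystander, loose: grey multimeter lying flat, 130 mm (its x) x 70 mm (its y) x 36 mm high. Origin at the centre of its underside, z up.
Not all that is in view belongs to the job. Leave any red or turquoise look-alike of the switch alone.

How it is judged:
By the outcome, as a careful person would: the job done as asked, in the order asked, and still so for the second after the job is handed in, with the robot touching nothing.
It also fails if it takes over 72 s, if anything falls off the work surface, if the arm or the gripper's body presses on something with over 40 N, if the wrist force passes 120 N, or if a joint passes its speed limit or range.

## Robot

A 6-joint arm with a two-finger parallel gripper is mounted at the origin on the work surface. World frame = base frame: x ahead of the robot, y to its left, z up, the work surface at z = 0. Lengths are in m, angles in rad, forces in N, time in s.
With the tool pointing down it reaches from about 0.4 to 0.825 m from the base axis. Payload 7 kg.
Tool frame: the origin (TCP) lies midway between the tips of the shut fingers; the grasp point (between the pads) lies hold_point_z behind it (hold_point_z is the distance from the TCP to the grasp point, in m); z points along the fingers, y is the direction in which the jaws open and shut (so a half turn about z gives the same grasp; the last joint's range is limited). The gripper opens to 88 mm and grips with 3 to 60 N. Pads are 19 mm wide; open, the fingers measure 130 mm over their backs; the gripper's body (78 mm by 193 mm) begins 47 mm behind the grasp point.
Start: joints at [1.471, 0.359, 0.012, 0, -1.224, -0.288], TCP at [0.255, 0.625, 0.227] pointing down, gripper open.
Joint ranges: [-3.07, 3.07], [-1.43, 2.12], [-1.02, 1.25], [-3.03, 1.67], [-3.05, -0], [-3.03, 3.03]. Speed limits (rad/s): [2.39, 2.39, 3.01, 3.14, 3.14, 3.14].

## Interface

Orientations are given as [roll, pitch, yaw] about the fixed x, y, z axes, in that order (R = Rz(yaw) Ry(pitch) Rx(roll)).
In Python, from station import * gives the robot as it stands. The module is installed in compiled form; this text tells all that it offers.
- The arm moves only by the tool arm_command, never from a script. Its arguments are lists of equal length, an entry for each row: "fingers": the closure, from -1 (fully open) to 1 (shut); "dp": the shift along the world's x, y, z in m, a list of three; "roll": the turn about the world's z in rad. In form: {"fingers": [fingers, ...], "dp": [[x, y, z], ...], "roll": [roll, ...]}. A call has 1 to 8 rows; each row shifts and turns the pose as measured when the row begins; what a row does not reach is not made up. A row lasts 1/10 s, in which the tool goes at most 50 mm and 8.59 degrees, less where a joint would pass 70% of its speed; a pose out of reach is approached as far as the arm can. A call is refused whole if a number of a shift passes 0.05 or a number of a turn 0.15, either way. A call with a gripper value outside its range is refused whole. The fingers move at their own pace and stop on an object; "newtons" is the grip in N (left out, the last holds). Time passes only in rows, so rows that do not move let the fingers close. It gives the time, the measured TCP pose, the force and the opening at its end, in the units of the state.
- get_state(): the state, without advancing time (a new reading comes with each control period).
- grab_frame(name): name is "scene" or "side" or "wrist"; returns the picture (384x512x3 uint8, blue, green, red); there is no depth.
- calibration(name): a dict with "fx", "fy", "cx", "cy" (pixels), "k1" (the pictures are not rectified: a ray, as slopes to the right and down, at radius r is drawn at 1 + k1 r^2 times it, then the intrinsics apply), "R" (3x3) and "t" (3): a world point X has camera coordinates R X + t; the wrist camera has in their place "hand_eye" (4x4, takes a point from camera to tool coordinates, whose origin is the TCP and whose axes are the flange's). Camera axes: x right, y down, z forward; pixel columns grow to the right and rows downward; lengths in m; the calibration is good to about 2 mm. A picture is of the moment at which its call begins: read the wrist's pose just before it. calibration takes no time and is no camera call.
- job_done(): hands the job in, once; it reports no verdict.
The state is a dict: "t": time; "q": joint angles; "qd": joint speeds; "joint_efforts": joint torques, N m; "eef_pos": TCP position; "ee_rot": TCP orientation; "force": force on the tool from outside, world axes, zero at the start; "moment": the same for the moment, N m; "width": finger opening in m.
Only numpy, scipy, OpenCV 4.12 (cv2) and the standard library are available. Lean on these libraries where they do the work, as an engineer would, in place of code of your own. Each camera call takes 0.05 s, during which the arm holds its last target.

## Working session

There is one attempt and no reset: what is moved stays moved. The work goes in short steps, Python scripts to look and compute and a tool call to move; the robot and the scene stay as the last step left them, time stands still between calls to the robot, and variables do not carry over. Pictures are saved under pics/ and viewed, and the job is handed in when it is done.

Besides the shell and the picture viewer there is one more tool, called after ">>>" by a JSON object that holds its "name" and its "arguments". arm_command: Moves the arm, as the interface text tells. Its arguments: {"type":"object","properties":{"fingers":{"type":"array"},"dp":{"type":"array"},"roll":{"type":"array"},"newtons":{"type":"number"}},"required":["fingers","dp","roll"]}

```bash
mkdir -p pics; python3 - <<'E'
from station import *
import cv2
s=get_state();print(s)
for n in ["scene","side","wrist"]:
    im=grab_frame(n);cv2.imwrite(f"pics/{n}0.png",im);c=calibration(n);print(n,c)
E
```

```text
{'t': 0.0, 'q': array([ 1.47109491e+00,  3.59361223e-01,  1.10582815e-02, -3.33525429e-04,
       -1.22409125e+00, -2.88079152e-01]), 'qd': array([-0.00121419,  0.00157424, -0.00185547,  0.00117831,  0.00071749,
        0.00119279]), 'joint_efforts': array([-4.30179380e-04, -5.82731795e+01,  2.93040276e+01,  6.99705765e+00,
        6.80319834e-03, -1.55247690e-04]), 'eef_pos': array([0.25510013, 0.62441409, 0.22564202]), 'ee_rot': array([ 3.13997155e+00, -1.53397405e-04, -3.87894030e-01]), 'force': array([0.23728966, 0.4020929 , 0.31084668]), 'moment': array([ 0.00774893,  0.0539731 , -0.00256378]), 'width': 0.0879391566690345}
scene {'fx': 382.8796718296026, 'fy': 382.8796718296026, 'cx': 255.52707808136256, 'cy': 191.8950883195613, 'k1': -0.0034716661948994594, 'R': array([[ 0.36674289,  0.93012035,  0.01938542],
       [ 0.59307017, -0.21768945, -0.7751639 ],
       [-0.71677572,  0.29578276, -0.63146269]]), 't': array([-0.12954964, -0.34590267,  1.29667032])}
side {'fx': 461.8117469179668, 'fy': 461.8117469179668, 'cx': 257.48277458723817, 'cy': 189.52185853544336, 'k1': 0.056682039280854114, 'R': array([[ 0.85678013, -0.51536742, -0.01800621],
       [-0.39520795, -0.63378776, -0.66492387],
       [ 0.33126799,  0.57680976, -0.74669406]]), 't': array([-0.56365111,  0.19717434,  1.16710138])}
wrist {'fx': 268.92759228029644, 'fy': 268.92759228029644, 'cx': 260.5275885059435, 'cy': 189.4367220981863, 'k1': -0.010448349271288343, 'hand_eye': array([[-8.96619225e-04, -9.59477858e-01, -2.81782605e-01,
         7.65010769e-02],
       [ 9.99999588e-01, -8.20034508e-04, -3.89711431e-04,
         3.58031139e-04],
       [ 1.42848029e-04, -2.81782838e-01,  9.59478198e-01,
        -1.58232976e-01],
       [ 0.00000000e+00,  0.00000000e+00,  0.00000000e+00,
         1.00000000e+00]])}
```

View pics/scene0.png

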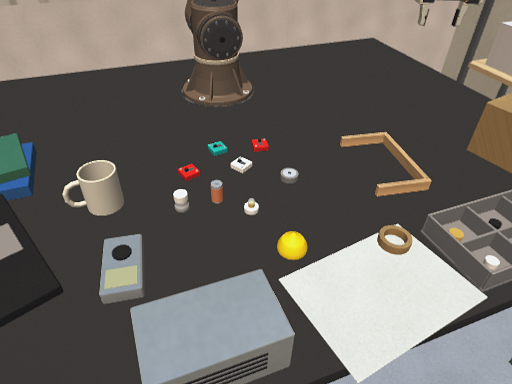

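View pics/side0.png

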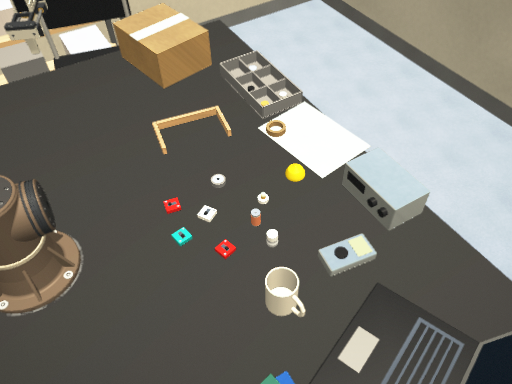

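View pics/wrist0.png

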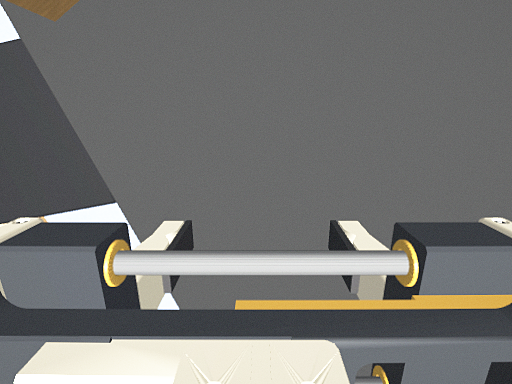

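The scene view has the buzzer at about (289,175), the switch at (241,164) and the lamp at (251,207). The cell is at (217,190), the jar at (181,200), and the bay spans (340–430, 135–195). The side view shows the same layout. Next I'll measure positions.

```bash
cat > h.py <<'E'
import numpy as np, cv2
from station import *
C={n:calibration(n) for n in ["scene","side"]}
def ray(n,u,v):
    c=C[n];a=np.array([(u-c['cx'])/c['fx'],(v-c['cy'])/c['fy']]);p=a.copy()
    for _ in range(20): p=a/(1+c['k1']*(p@p))
    d=c['R'].T@np.array([p[0],p[1],1]);o=-c['R'].T@np.array(c['t']);return o,d/np.linalg.norm(d)
def onz(n,u,v,z):
    o,d=ray(n,u,v);return o+d*(z-o[2])/d[2]
def proj(n,X):
    c=C[n];x=c['R']@np.array(X,float)+c['t'];p=x[:2]/x[2];p=p*(1+c['k1']*(p@p));return np.array([p[0]*c['fx']+c['cx'],p[1]*c['fy']+c['cy']])
def tri(r1,r2):
    A=np.zeros((3,3));b=np.zeros(3)
    for o,d in(r1,r2):
        P=np.eye(3)-np.outer(d,d);A+=P;b+=P@o
    X=np.linalg.solve(A,b);return X
E
python3 - <<'E'
import cv2
a=cv2.imread('pics/scene0.png');b=cv2.imread('pics/side0.png')
cv2.imwrite('pics/sc1.png',cv2.resize(a[125:225,165:325],(800,500),interpolation=cv2.INTER_CUBIC))
cv2.imwrite('pics/sc2.png',cv2.resize(a[120:205,330:440],(770,595),interpolation=cv2.INTER_CUBIC))
cv2.imwrite('pics/sd1.png',cv2.resize(b[165:265,150:310],(800,500),interpolation=cv2.INTER_CUBIC))
cv2.imwrite('pics/sd2.png',cv2.resize(b[95:160,145:240],(760,520),interpolation=cv2.INTER_CUBIC))
E
```

```text
(no output)
```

View pics/sc1.png

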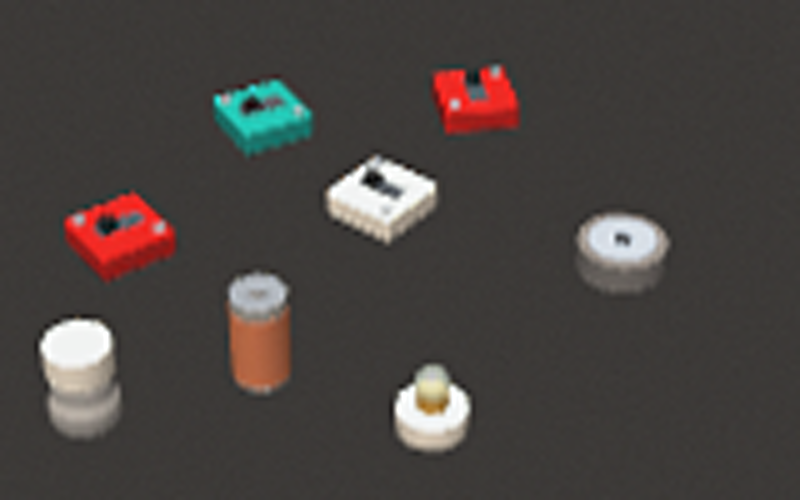

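View pics/sc2.png

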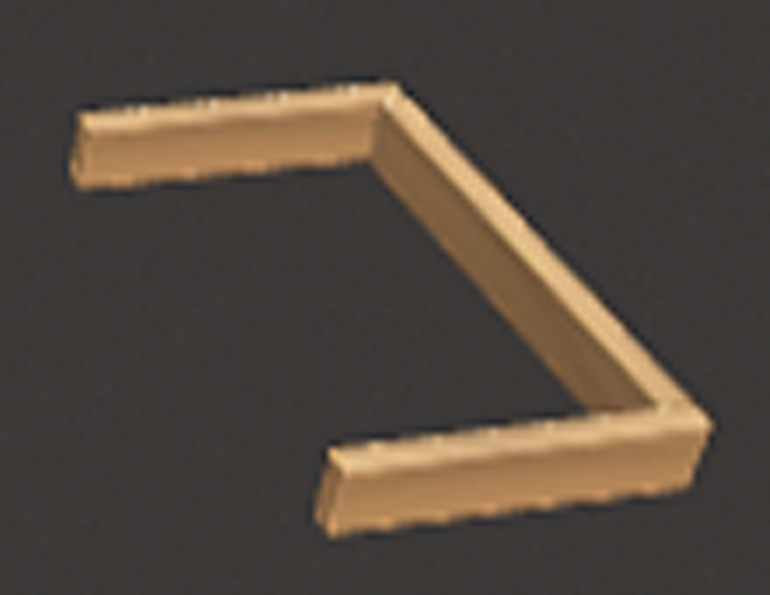

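View pics/sd1.png

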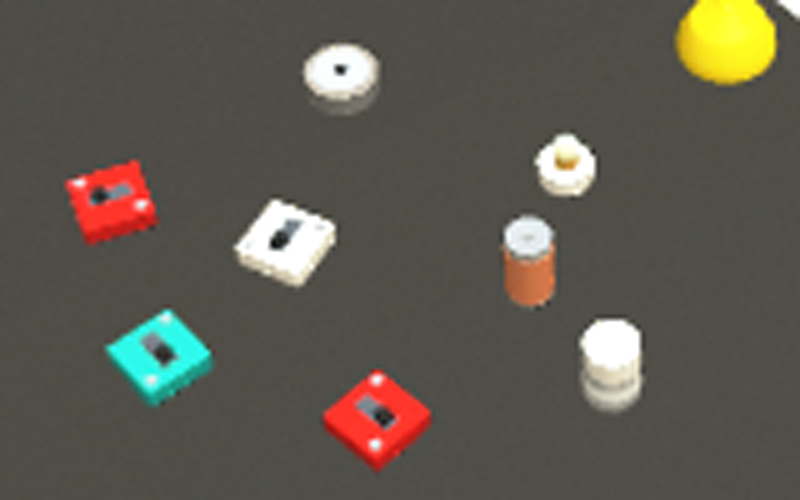

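View pics/sd2.png

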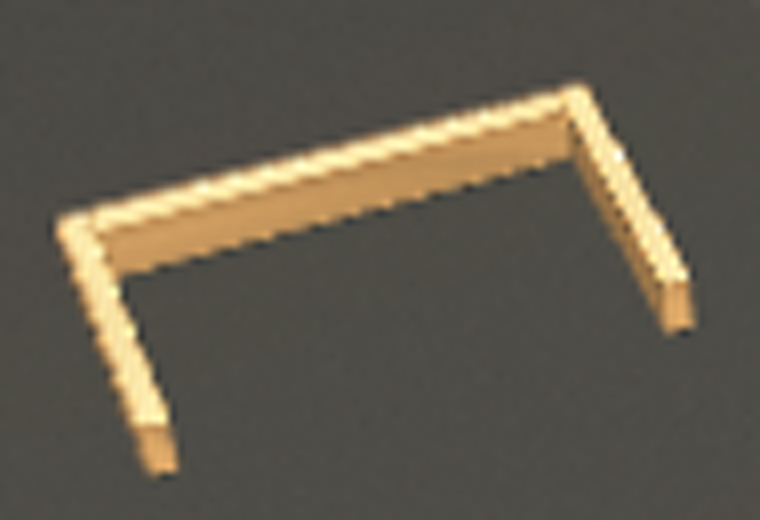

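```bash
python3 - <<'E'
from h import *
def px(U,V,s,ox,oy): return ((U+.5)/s-.5+ox,(V+.5)/s-.5+oy)
sc1=lambda U,V:("scene",*px(U,V,5,165,125))
sd1=lambda U,V:("side",*px(U,V,5,150,165))
sc2=lambda U,V:("scene",*px(U,V,7,330,120))
sd2=lambda U,V:("side",*px(U,V,8,145,95))
T={'buzzer':((622,240),(341,69),.016),'switch':((382,190),(286,238),.014),'lamp':((432,407),(566,166),.012),'cell':((259,289),(528,236),.049),'pot':((78,343),(611,342),.042),'redR':((476,92),(111,197),.014),'turq':((262,105),(160,348),.014),'redL':((120,225),(378,415),.014)}
np.set_printoptions(precision=4,suppress=True)
for k,(a,b,z) in T.items():
    A=sc1(*a);B=sd1(*b);print(k,onz(*A,z),onz(*B,z),tri(ray(*A),ray(*B)))
for nm,a,b in [('sw_corner far',(380,155),None)]: pass
print('switch corners scene',[onz(*sc1(*p),.014)[:2] for p in[(327,195),(380,155),(437,187),(387,225)]])
print('switch corners side',[onz(*sd1(*p),.014)[:2] for p in[(236,244),(276,201),(336,237),(298,276)]])
# bay outer top corners
for k,a,b in [('backL outer',(398,84),(580,84)),]: pass
print('scene bay top: nearEndsouter')
for p,z in [((80,118),.028),((398,84),.028),((712,424),.028),((335,450),.028)]: print(p,onz(*sc2(*p),z))
print('scene inner bottom')
for p in [(75,187),(372,158),(588,410),(330,535)]: print(p,onz(*sc2(*p),0))
print('side bay top: left-back, right-back, right end(out), left end')
for p in [(58,222),(585,85),(690,280),(135,427),(168,425),(662,282)]: print(p,onz(*sd2(*p),.028))
for p in [(122,274),(578,157)]: print(p,onz(*sd2(*p),0))
for n,u,v,z in [('scene',292,247,0.02),('scene',395,240,.02),('side',295,173,.02),('side',276,128,.02),('scene',100,175,.09),('side',283,280,.09)]: print(n,u,v,onz(n,u,v,z))
E
```

```text
buzzer [0.5322 0.0146 0.016 ] [0.532  0.0134 0.016 ] [0.5322 0.0143 0.0157]
switch [ 0.4517 -0.0775  0.014 ] [ 0.4485 -0.0807  0.014 ] [ 0.4492 -0.0774  0.0115]
lamp [ 0.6089 -0.1115  0.012 ] [ 0.6058 -0.1158  0.012 ] [ 0.6071 -0.1119  0.0093]
cell [ 0.5509 -0.1691  0.049 ] [ 0.5474 -0.1738  0.049 ] [ 0.5485 -0.1698  0.0461]
pot [ 0.5515 -0.2486  0.042 ] [ 0.5505 -0.2505  0.042 ] [ 0.5509 -0.2491  0.041 ]
redR [ 0.3834 -0.      0.014 ] [ 0.3794 -0.0034  0.014 ] [0.3801 0.0006 0.011 ]
turq [ 0.3574 -0.11    0.014 ] [ 0.359 -0.112  0.014] [ 0.3589 -0.1111  0.0144]
redL [ 0.4365 -0.205   0.014 ] [ 0.436  -0.2094  0.014 ] [ 0.4363 -0.2064  0.0126]
switch corners scene [array([ 0.4465, -0.1042]), array([ 0.4223, -0.068 ]), array([ 0.4585, -0.0511]), array([ 0.4801, -0.0852])]
switch corners side [array([ 0.4235, -0.0701]), array([ 0.4557, -0.0543]), array([ 0.472 , -0.0945]), array([ 0.4421, -0.1076])]
scene bay top: nearEndsouter
(80, 118) [0.4467 0.2075 0.028 ]
(398, 84) [0.4666 0.339  0.028 ]
(712, 424) [0.6852 0.3018 0.028 ]
(335, 450) [0.654  0.1761 0.028 ]
scene inner bottom
(75, 187) [0.4516 0.2075 0.    ]
(372, 158) [0.473  0.3298 0.    ]
(588, 410) [0.6372 0.3005 0.    ]
(330, 535) [0.6632 0.175  0.    ]
side bay top: left-back, right-back, right end(out), left end
(58, 222) [0.4627 0.3345 0.028 ]
(585, 85) [0.6837 0.2997 0.028 ]
(690, 280) [0.6614 0.1686 0.028 ]
(135, 427) [0.4411 0.2066 0.028 ]
(168, 425) [0.4522 0.201  0.028 ]
(662, 282) [0.6514 0.1734 0.028 ]
(122, 274) [0.4806 0.3242 0.    ]
(578, 157) [0.6734 0.2915 0.    ]
scene 292 247 [ 0.753  -0.0844  0.02  ]
scene 395 240 [0.8064 0.1103 0.02  ]
side 295 173 [ 0.7313 -0.0901  0.02  ]
side 276 128 [0.7914 0.1065 0.02  ]
scene 100 175 [ 0.4993 -0.3939  0.09  ]
side 283 280 [ 0.484  -0.4022  0.09  ]
```

The bay centre is at about (0.563, 0.248) with yaw −0.16. Both views agree within about 4 mm. The plan is to use the half-open fingers as a notch behind each piece and push roughly +y. I'll move to the buzzer first.

>>> {"name": "arm_command", "arguments": {"fingers": [0.4,0.4,0.4,0.4,0.4,0.4,0.4,0.4], "dp": [[0.017,-0.042,0],[0.017,-0.042,0],[0.017,-0.042,0],[0.017,-0.042,0],[0.017,-0.042,0],[0.017,-0.042,0],[0.017,-0.042,0],[0.017,-0.042,0]], "roll": [-0.08,-0.08,-0.08,-0.08,-0.08,-0.08,-0.08,-0.08]}}

```text
t: 0.95
eef_pos: [0.3909, 0.2793, 0.2212]
ee_rot: [3.136, -0.002, -1.045]
force: [1.1, 0.4, -0.4]
width: 0.03
```

>>> {"name": "arm_command", "arguments": {"fingers": [0.4,0.4,0.4,0.4,0.4,0.4,0.4,0.4], "dp": [[0.017,-0.04,-0.01],[0.017,-0.04,-0.01],[0.017,-0.04,-0.01],[0.017,-0.04,-0.01],[0.017,-0.04,-0.01],[0.017,-0.04,-0.01],[0.016,-0.04,-0.01],[0.016,-0.035,-0.01]], "roll": [-0.08,-0.08,-0.08,-0.08,-0.08,-0.08,-0.08,-0.09]}}

```text
t: 1.75
eef_pos: [0.5279, -0.0498, 0.1412]
ee_rot: [-3.141, 0.001, -1.72]
force: [1.0, 0.5, 0.2]
width: 0.0263
```

>>> {"name": "arm_command", "arguments": {"fingers": [0.4,0.4,0.4,0.4], "dp": [[0,0,-0.03],[0,0,-0.03],[0,0,-0.02],[0,0,0]], "roll": [0,0,0,0]}}

```text
t: 2.15
eef_pos: [0.5282, -0.0563, 0.0568]
ee_rot: [3.141, 0.0, -1.733]
force: [-0.0, -0.4, -0.3]
width: 0.0263
```

```bash
python3 - <<'E'
from h import *
import station
print([n for n in dir(station) if not n.startswith('_')])
s=get_state();print(s['t'],s['eef_pos'],s['ee_rot'],s['width'])
a=grab_frame('scene');b=grab_frame('side')
o=np.hstack([cv2.resize(a[90:250,150:450],(800,427))]);cv2.imwrite('pics/sc3.png',o)
cv2.imwrite('pics/sd3.png',cv2.resize(b[95:275,120:320],(660,594)))
E
```

```text
['Unreachable', 'calibration', 'get_state', 'grab_frame', 'hold_point_z', 'job_done']
2.15 [ 0.52818902 -0.05630001  0.05677955] [ 3.14057889e+00  1.78158673e-04 -1.73302887e+00] 0.026320855359471738
```

View pics/sc3.png

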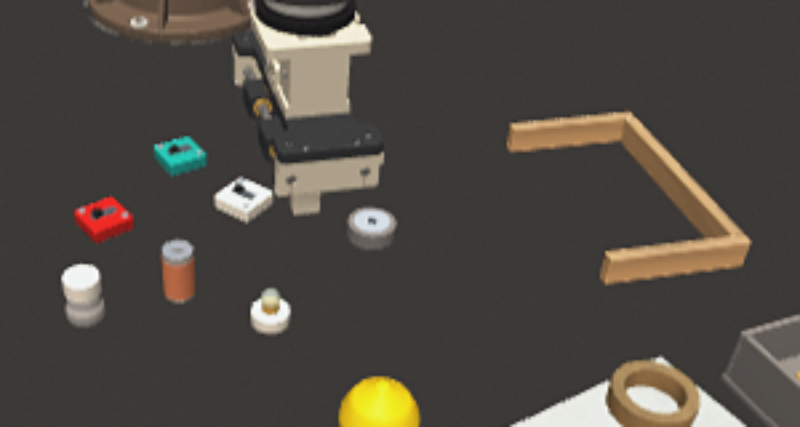

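View pics/sd3.png

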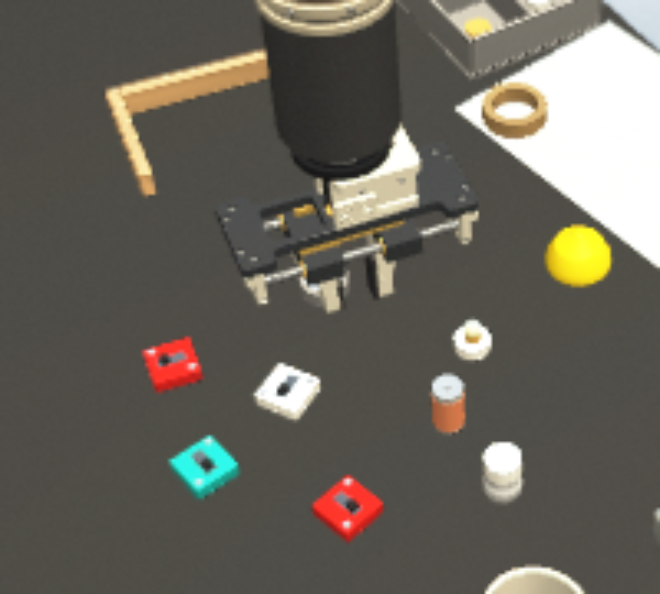

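The buzzer lies straight ahead of the finger gap, and everything else is clear. Descending.

>>> {"name": "arm_command", "arguments": {"fingers": [0.4,0.4,0.4,0.4], "dp": [[-0.004,0.008,-0.02],[0,0,-0.02],[0,0,-0.01],[0,0,0]], "roll": [0.03,0,0,0]}}

```text
t: 2.65
eef_pos: [0.531, -0.0457, 0.0145]
ee_rot: [-3.128, 0.005, -1.698]
force: [0.8, -0.1, 0.7]
width: 0.0262
```

```bash
python3 - <<'E'
from h import *
print(hold_point_z)
for _ in range(3):
    s=get_state();print(s['t'],s['eef_pos'],s['ee_rot'])
E
```

```text
0.0188
2.65 [ 0.53102557 -0.04565014  0.0145286 ] [-3.12812806  0.00450311 -1.69757915]
2.65 [ 0.53102557 -0.04565014  0.0145286 ] [-3.12812806  0.00450311 -1.69757915]
2.65 [ 0.53102557 -0.04565014  0.0145286 ] [-3.12812806  0.00450311 -1.69757915]
```

>>> {"name": "arm_command", "arguments": {"fingers": [0.4,0.4], "dp": [[0,0,-0.009],[0,0,0]], "roll": [0,0]}}

```text
t: 2.85
eef_pos: [0.5326, -0.0451, 0.007]
ee_rot: [-3.125, 0.006, -1.697]
force: [-0.1, -0.4, -0.0]
width: 0.0265
```

>>> {"name": "arm_command", "arguments": {"fingers": [0.4,0.4,0.4,0.4,0.4,0.4,0.4,0.4], "dp": [[-0.003,0.012,0],[-0.003,0.012,0],[-0.001,0.01,0],[0.001,0.012,0],[0.002,0.015,0],[0.002,0.015,0],[0.002,0.015,0],[0,0,0]], "roll": [0,0,0,0,0,0,0,0]}}

```text
t: 3.65
eef_pos: [0.5343, 0.0553, 0.0093]
ee_rot: [-3.121, 0.007, -1.696]
force: [-0.2, -0.6, 0.9]
width: 0.0261
```

```bash
cat > look.py <<'E'
from h import *
import sys
k=sys.argv[1]
s=get_state();print(s['t'],s['eef_pos'],s['ee_rot'],s['force'])
a=grab_frame('scene');b=grab_frame('side')
cv2.imwrite(f'pics/rs{k}.png',a);cv2.imwrite(f'pics/rd{k}.png',b)
A=cv2.resize(a[100:240,160:440],(560,280),interpolation=cv2.INTER_CUBIC)
B=cv2.resize(b[95:265,140:320],(560,529),interpolation=cv2.INTER_CUBIC)[:319]
cv2.imwrite(f'pics/v{k}.png',np.vstack([A,B]))
E
python3 look.py 4
```

```text
3.65 [0.53431058 0.05534953 0.00926676] [-3.12123673  0.00710177 -1.69554553] [-0.19942086 -0.55754163  0.93924368]
```

View pics/v4.png

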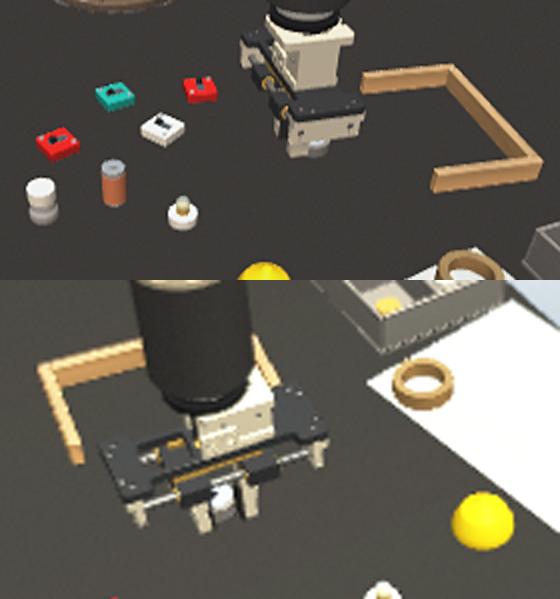

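The buzzer is seated in the notch. I'll keep pushing.

>>> {"name": "arm_command", "arguments": {"fingers": [0.4,0.4,0.4,0.4,0.4,0.4,0.4,0.4], "dp": [[0.003,0.012,-0.002],[0.003,0.016,-0.001],[0.003,0.016,0],[0.003,0.016,0],[0.003,0.016,0],[0.003,0.016,0],[0.003,0.016,0],[0.002,0.012,0]], "roll": [0,0,0,0,0,0,0,0]}}

```text
t: 4.55
eef_pos: [0.5578, 0.1827, 0.0057]
ee_rot: [-3.123, 0.006, -1.699]
force: [0.4, -0.3, 1.0]
width: 0.0264
```

>>> {"name": "arm_command", "arguments": {"fingers": [0.4,0.4,0.4,0.4,0.4,0.4,0.4], "dp": [[0.001,0.012,0],[0.001,0.012,0],[0.001,0.012,0],[0.001,0.01,0],[0.001,0.006,0],[0,0.003,0],[0,0,0]], "roll": [0,0,0,0,0,0,0]}}

```text
t: 5.25
eef_pos: [0.5631, 0.2441, 0.0054]
ee_rot: [-3.123, 0.006, -1.697]
force: [0.8, -0.0, 0.4]
width: 0.0262
```

```bash
python3 look.py 5
```

```text
5.25 [0.56308575 0.24410533 0.0053704 ] [-3.12321588  0.00578933 -1.69726865] [ 0.8418247  -0.0071091   0.35648415]
```

View pics/v5.png

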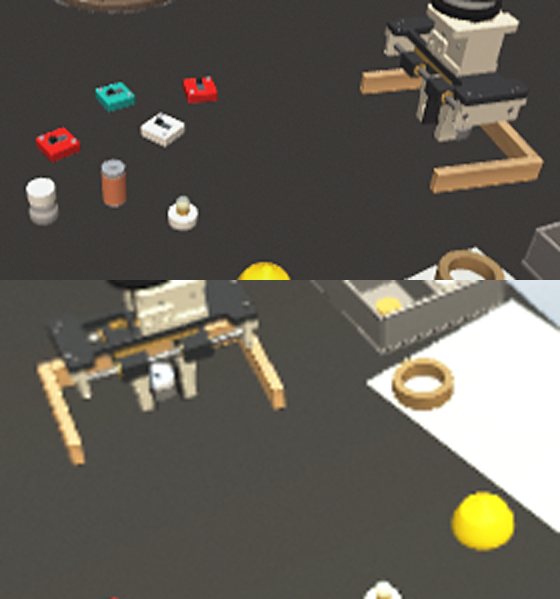

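The buzzer is inside the bay. I'll retreat and go to the switch.

>>> {"name": "arm_command", "arguments": {"fingers": [0.4,0.4,0.4,0.4,0.4,0.4,0.4,0.4], "dp": [[-0.002,-0.015,0],[-0.003,-0.025,0],[-0.003,-0.03,0.02],[-0.009,-0.035,0.04],[-0.013,-0.045,0.02],[-0.013,-0.045,0],[-0.013,-0.045,0],[-0.013,-0.045,0]], "roll": [0,0,0,0,0,-0.02,-0.02,-0.01]}}

```text
t: 6.15
eef_pos: [0.491, -0.0474, 0.0832]
ee_rot: [-3.122, 0.005, -1.746]
force: [1.2, -0.5, -0.3]
width: 0.0262
```

>>> {"name": "arm_command", "arguments": {"fingers": [0.4,0.4,0.4,0.4,0.4,0.4], "dp": [[-0.02,-0.032,0],[-0.02,-0.032,0],[-0.01,-0.018,0],[0,0,-0.015],[0,0,-0.015],[0,0,0]], "roll": [0,0,0,0,0,0]}}

```text
t: 6.75
eef_pos: [0.4298, -0.142, 0.0535]
ee_rot: [-3.12, 0.007, -1.76]
force: [-0.0, 0.2, 0.2]
width: 0.0263
```

```bash
python3 look.py 6
```

```text
6.75 [ 0.42981992 -0.14196635  0.05349278] [-3.12049987  0.00664828 -1.76014019] [-0.00259969  0.24724152  0.21748974]
```

View pics/v6.png

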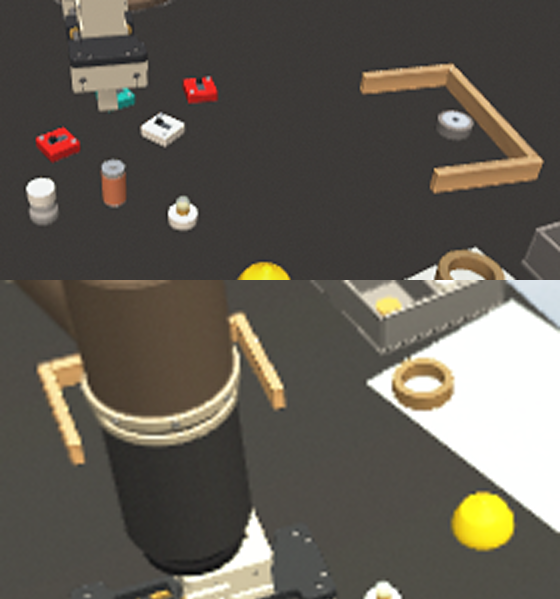

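>>> {"name": "arm_command", "arguments": {"fingers": [0.4,0.4,0.4,0.4,0.4], "dp": [[0.01,0.01,0],[0,0,0],[0,0,-0.02],[0,0,-0.015],[0,0,0]], "roll": [0,0,0,0,0]}}

```text
t: 7.35
eef_pos: [0.4461, -0.1293, 0.0226]
ee_rot: [-3.111, 0.009, -1.756]
force: [0.5, 0.4, -0.3]
width: 0.0263
```

>>> {"name": "arm_command", "arguments": {"fingers": [0.4,0.4,0.4], "dp": [[-0.004,0,-0.01],[-0.002,0,-0.006],[0,0,0]], "roll": [0,0,0]}}

```text
t: 7.65
eef_pos: [0.4418, -0.1284, 0.008]
ee_rot: [-3.109, 0.009, -1.753]
force: [0.0, 0.0, 0.0]
width: 0.0263
```

```bash
python3 look.py 7;python3 -c "
import cv2
a=cv2.imread('pics/rs7.png');cv2.imwrite('pics/z7.png',cv2.resize(a[120:200,190:290],(750,600),interpolation=cv2.INTER_CUBIC))"
```

```text
7.65 [ 0.44183214 -0.12842365  0.00804506] [-3.10914963  0.00890731 -1.7533479 ] [0.04941277 0.04531136 0.01721402]
```

View pics/z7.png

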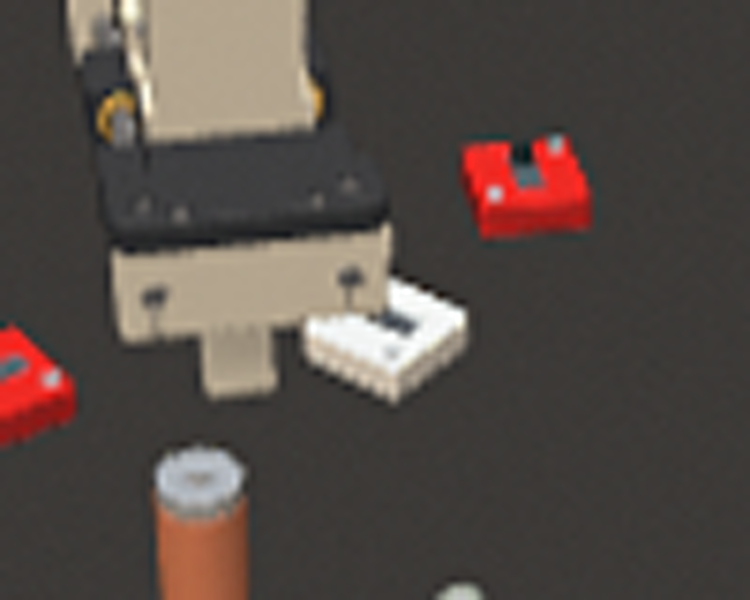

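>>> {"name": "arm_command", "arguments": {"fingers": [0.4,0.4,0.4,0.4,0.4,0.4,0.4,0.4], "dp": [[0.001,0.008,-0.002],[0.001,0.01,0],[0.002,0.01,0],[0.002,0.01,0],[0.002,0.012,0],[0.002,0.012,0],[0.002,0.012,0],[0,0,0]], "roll": [0,0,0,0,0,0,0,0]}}

```text
t: 8.55
eef_pos: [0.4574, -0.0466, 0.0084]
ee_rot: [-3.104, 0.01, -1.751]
force: [-0.4, -1.0, -0.1]
width: 0.0263
```

```bash
python3 look.py 8;python3 -c "
import cv2
a=cv2.imread('pics/rs8.png');cv2.imwrite('pics/z8.png',cv2.resize(a[110:190,210:310],(750,600),interpolation=cv2.INTER_CUBIC))"
```

```text
8.55 [ 0.45736479 -0.04657827  0.00843222] [-3.10427015  0.01042932 -1.75146495] [-0.42616404 -0.97954618 -0.10014695]
```

View pics/z8.png

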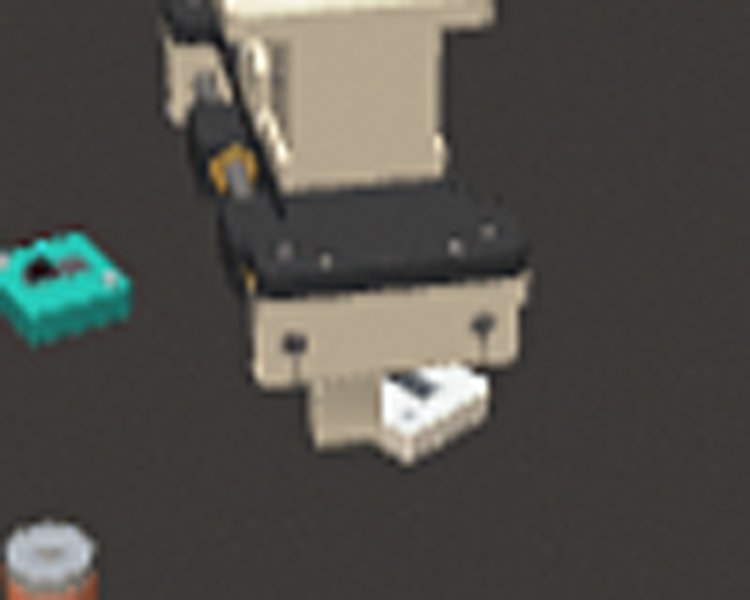

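View pics/rd8.png

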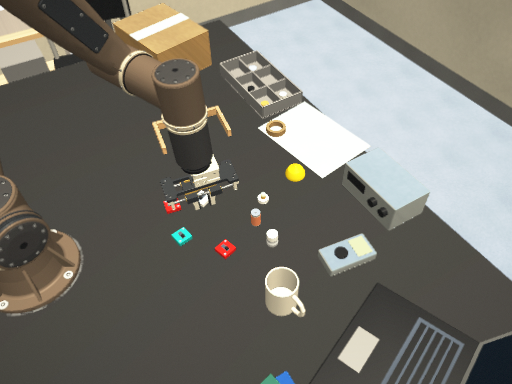

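The switch sits corner-first in the notch and the red switch is clear. Continuing.

>>> {"name": "arm_command", "arguments": {"fingers": [0.4,0.4,0.4,0.4,0.4,0.4,0.4,0.4], "dp": [[0.002,0.012,-0.002],[0.002,0.015,-0.001],[0.002,0.015,0],[0.002,0.015,0],[0.003,0.015,0],[0.003,0.015,0],[0.003,0.015,0],[0.002,0.01,0]], "roll": [0,0,0,0,0,0,0,0]}}

```text
t: 9.45
eef_pos: [0.4752, 0.068, 0.0047]
ee_rot: [-3.106, 0.009, -1.758]
force: [-0.0, -0.4, 2.3]
width: 0.0261
```

```bash
python3 look.py 9
```

```text
9.45 [0.47515756 0.06797888 0.00469207] [-3.10631126  0.00857569 -1.75823751] [-0.02728573 -0.44209239  2.3228519 ]
```

View pics/v9.png

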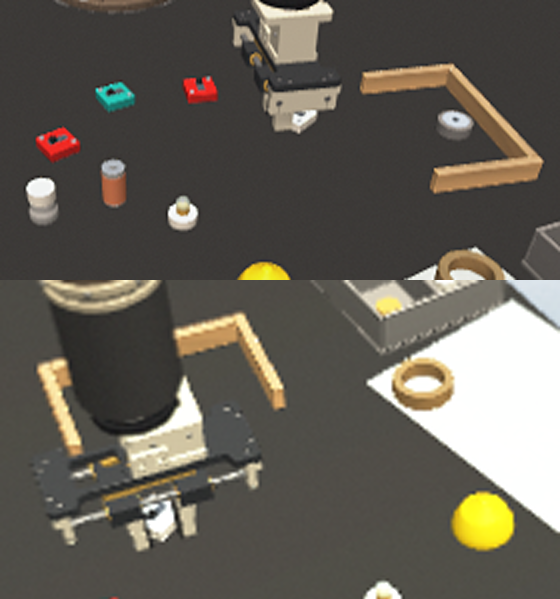

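>>> {"name": "arm_command", "arguments": {"fingers": [0.4,0.4,0.4,0.4,0.4,0.4,0.4,0.4], "dp": [[0.003,0.012,0.003],[0.003,0.015,0],[0.003,0.015,0],[0.003,0.015,0],[0.003,0.015,0],[0.003,0.015,0],[0.003,0.012,0],[0.002,0.01,0]], "roll": [0,0,0,0,0,0,0,0]}}

```text
t: 10.35
eef_pos: [0.4992, 0.1849, 0.0075]
ee_rot: [-3.107, 0.008, -1.759]
force: [0.1, -0.2, -0.2]
width: 0.026
```

>>> {"name": "arm_command", "arguments": {"fingers": [0.4,0.4,0.4,0.4,0.4,0.4], "dp": [[0.001,0.01,0],[0.001,0.01,0],[0.001,0.01,0],[0.001,0.007,0],[0,0.004,0],[0,0,0]], "roll": [0,0,0,0,0,0]}}

```text
t: 10.95
eef_pos: [0.5035, 0.2304, 0.0073]
ee_rot: [-3.107, 0.008, -1.758]
force: [0.4, -0.3, -0.6]
width: 0.0261
```

```bash
python3 look.py 10
```

```text
10.95 [0.50352144 0.23037289 0.00725978] [-3.10727189  0.00786244 -1.75839865] [ 0.40345077 -0.3127062  -0.62076177]
```

View pics/v10.png

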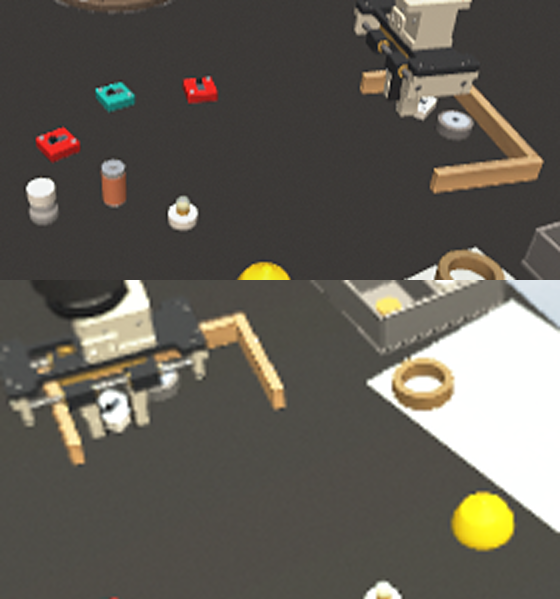

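The switch is well inside. I'll retreat and go to the lamp.

>>> {"name": "arm_command", "arguments": {"fingers": [0.4,0.4,0.4,0.4,0.59,0.59,0.59,0.59], "dp": [[-0.002,-0.012,0],[-0.003,-0.02,0],[-0.003,-0.03,0.02],[0.0,-0.035,0.04],[0.015,-0.045,0.03],[0.02,-0.045,0.01],[0.02,-0.045,0],[0.02,-0.045,0]], "roll": [0,0,0,0,0.03,0.04,0.04,0.04]}}

```text
t: 11.85
eef_pos: [0.5603, -0.0502, 0.1043]
ee_rot: [-3.107, 0.005, -1.599]
force: [1.0, 1.7, 0.6]
width: 0.018
```

```bash
python3 look.py 11; python3 -c "
import cv2
a=cv2.imread('pics/rs11.png');cv2.imwrite('pics/z11.png',cv2.resize(a[120:200,330:440],(770,560),interpolation=cv2.INTER_CUBIC))"
```

```text
11.85 [ 0.56034555 -0.05023086  0.10429136] [-3.10681401  0.0049097  -1.59916041] [1.02780234 1.68791246 0.63874708]
```

View pics/z11.png

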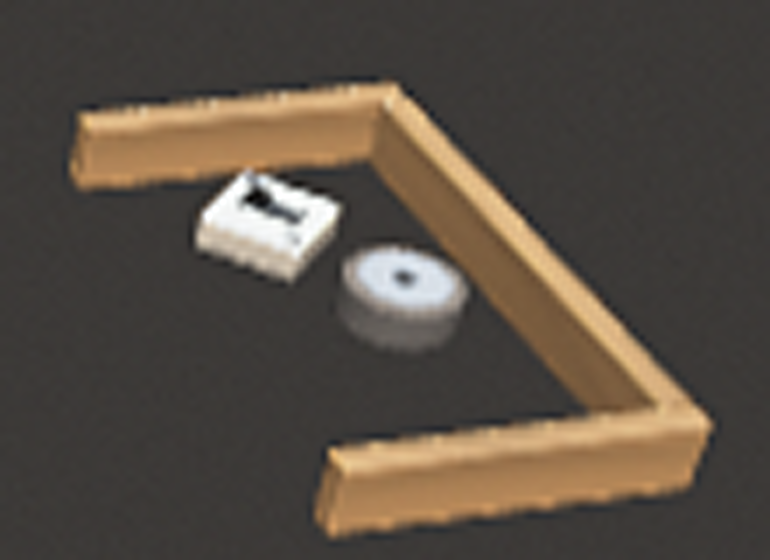

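Both the switch and the buzzer are fully inside the bay. Now the lamp.

>>> {"name": "arm_command", "arguments": {"fingers": [0.59,0.59,0.59,0.59,0.59,0.59,0.59], "dp": [[0.02,-0.035,0],[0.015,-0.035,0],[0.01,-0.027,0],[0.003,-0.005,0],[0,0,-0.02],[0,0,-0.02],[0,0,0]], "roll": [0,0,0,0,0,0,0]}}

```text
t: 12.65
eef_pos: [0.6008, -0.1672, 0.0615]
ee_rot: [-3.111, 0.006, -1.617]
force: [0.0, -0.2, 0.2]
width: 0.0181
```

```bash
python3 look.py 12; python3 -c "
import cv2
a=cv2.imread('pics/rs12.png');cv2.imwrite('pics/z12.png',cv2.resize(a[145:225,200:300],(750,600),interpolation=cv2.INTER_CUBIC))"
```

```text
12.65 [ 0.60076705 -0.16721013  0.06153551] [-3.11071426  0.00556238 -1.61669454] [ 0.04318008 -0.15072195  0.21247879]
```

View pics/z12.png

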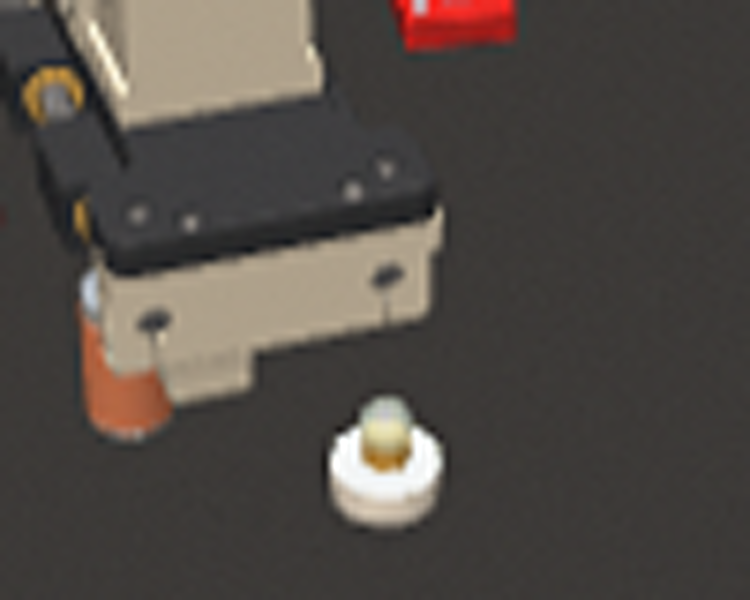

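```bash
python3 - <<'E'
from h import *
for z in (.1,.11,.12,.13,.14,.15):print(z,onz('scene',213.5,193.3,z),onz('scene',257.3,187,z))
E
```

```text
0.1 [ 0.64457542 -0.20099041  0.1       ] [ 0.6551042  -0.11747629  0.1       ]
0.11 [ 0.65643612 -0.20402111  0.11      ] [ 0.66673257 -0.12234984  0.11      ]
0.12 [ 0.66829683 -0.20705181  0.12      ] [ 0.67836095 -0.12722339  0.12      ]
0.13 [ 0.68015754 -0.21008251  0.13      ] [ 0.68998932 -0.13209693  0.13      ]
0.14 [ 0.69201824 -0.21311321  0.14      ] [ 0.7016177  -0.13697048  0.14      ]
0.15 [ 0.70387895 -0.21614391  0.15      ] [ 0.71324607 -0.14184403  0.15      ]
```

The gripper body clears the cell by about 25 mm at pushing height. Descending.

>>> {"name": "arm_command", "arguments": {"fingers": [0.59,0.59,0.59,0.59,0.59,0.59], "dp": [[0.005,0.01,0],[0,0,0],[0,0,-0.02],[0,0,-0.015],[0,0,-0.01],[0,0,0]], "roll": [0,0,0,0,0,0]}}

```text
t: 13.35
eef_pos: [0.612, -0.1539, 0.0247]
ee_rot: [-3.097, 0.005, -1.611]
force: [-0.1, 0.3, -0.5]
width: 0.0177
```

>>> {"name": "arm_command", "arguments": {"fingers": [0.59,0.59,0.59], "dp": [[-0.004,0,-0.01],[-0.002,0,-0.006],[0,0,0]], "roll": [0,0,0]}}

```text
t: 13.65
eef_pos: [0.6065, -0.1535, 0.0091]
ee_rot: [-3.095, 0.005, -1.611]
force: [-0.1, -0.2, -0.3]
width: 0.0179
```

```bash
python3 look.py 13; python3 -c "
from h import *
s=get_state();print(s['eef_pos'])
a=cv2.imread('pics/rs13.png');b=cv2.imread('pics/rd13.png')
A=cv2.resize(a[145:225,200:300],(500,400),interpolation=cv2.INTER_CUBIC)
w=grab_frame('wrist');cv2.imwrite('pics/w13.png',w)
cv2.imwrite('pics/z13.png',A)"
```

```text
13.65 [ 0.6064734  -0.15354372  0.00905396] [-3.09456361  0.00531594 -1.61053145] [-0.12384632 -0.21941861 -0.33027143]
[ 0.60706493 -0.15363513  0.00971972]
```

View pics/z13.png

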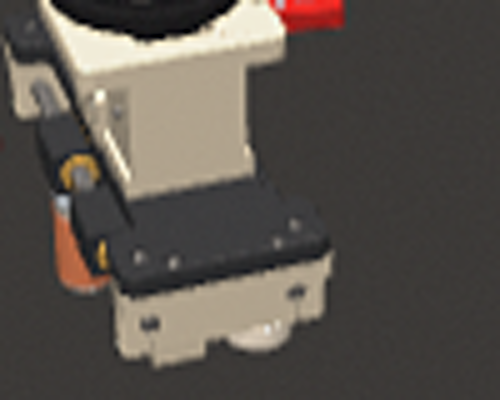

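View pics/w13.png

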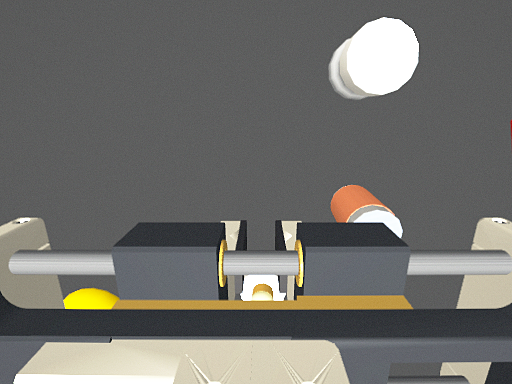

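The lamp base and bulb are centred in the gap (wrist image column about 262). Pushing straight along +y at x≈0.605, which keeps about 15 mm clear of the right wall.

>>> {"name": "arm_command", "arguments": {"fingers": [0.59,0.59,0.59,0.59,0.59,0.59,0.59,0.59], "dp": [[0,0.008,-0.003],[0,0.008,0],[0,0.008,0],[0,0.01,0],[0,0.012,0],[0,0.012,0],[0,0.012,0],[0,0,0]], "roll": [0,0,0,0,0,0,0,0]}}

```text
t: 14.6
eef_pos: [0.6083, -0.0763, 0.008]
ee_rot: [-3.091, 0.005, -1.609]
force: [-0.6, -0.3, -0.4]
width: 0.0181
```

```bash
python3 look.py 14
```

```text
14.6 [ 0.6082852  -0.0763424   0.00795006] [-3.09093317  0.00545282 -1.60942226] [-0.61758465 -0.27641571 -0.39475959]
```

View pics/v14.png

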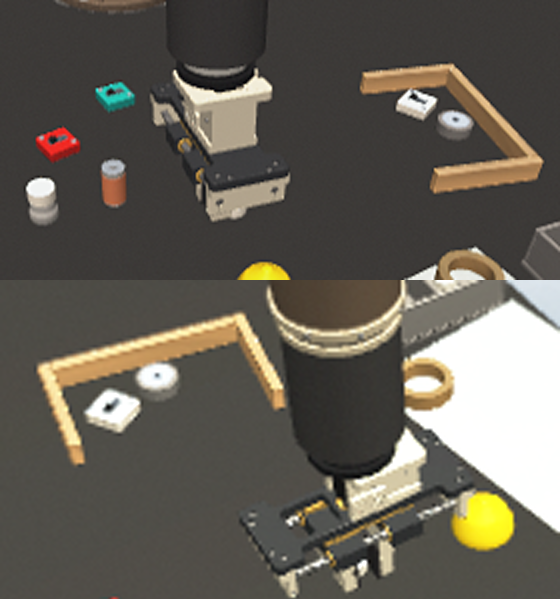

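>>> {"name": "arm_command", "arguments": {"fingers": [0.59,0.59,0.59,0.59,0.59,0.59,0.59,0.59], "dp": [[-0.001,0.01,-0.002],[-0.001,0.014,0],[0,0.014,0],[-0.001,0.014,0],[0,0.014,0],[0,0.014,0],[0,0.014,0],[0,0.012,0]], "roll": [0,0,0,0,0,0,0,0]}}

```text
t: 15.5
eef_pos: [0.6046, 0.036, 0.0058]
ee_rot: [-3.091, 0.005, -1.612]
force: [0.5, -0.0, 0.2]
width: 0.018
```

```bash
python3 look.py 15
```

```text
15.5 [0.60458794 0.03603404 0.00578057] [-3.09109969  0.00525791 -1.61201122] [ 0.52102978 -0.04280795  0.15974972]
```

View pics/v15.png

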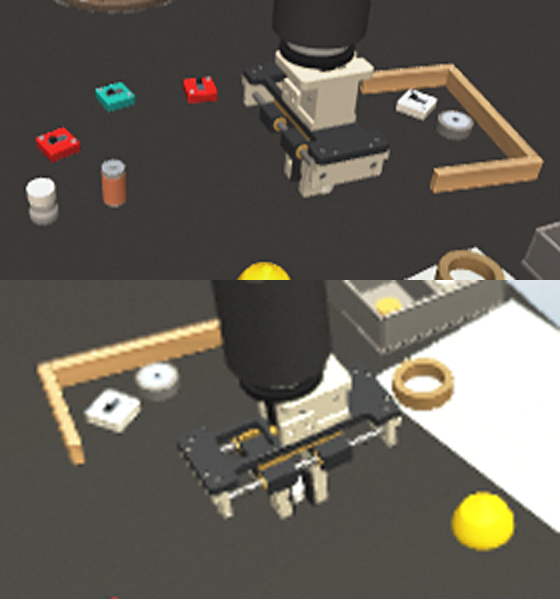

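>>> {"name": "arm_command", "arguments": {"fingers": [0.59,0.59,0.59,0.59,0.59,0.59,0.59,0.59], "dp": [[0,0.01,0.001],[0,0.014,0],[0,0.014,0],[0,0.014,0],[0,0.014,0],[0,0.014,0],[0,0.014,0],[0,0.01,0]], "roll": [0,0,0,0,0,0,0,0]}}

```text
t: 16.4
eef_pos: [0.6045, 0.1487, 0.0068]
ee_rot: [-3.091, 0.005, -1.612]
force: [0.3, 1.5, 1.1]
width: 0.0182
```

>>> {"name": "arm_command", "arguments": {"fingers": [0.59,0.59,0.59,0.59,0.59,0.59,0.59], "dp": [[0,0.01,0],[0,0.01,0],[0,0.01,0],[0,0.01,0],[0,0.007,0],[0,0.004,0],[0,0,0]], "roll": [0,0,0,0,0,0,0]}}

```text
t: 17.1
eef_pos: [0.6044, 0.2055, 0.0067]
ee_rot: [-3.091, 0.005, -1.611]
force: [-0.4, -0.2, -0.4]
width: 0.0178
```

```bash
python3 look.py 16
```

```text
17.1 [0.60438976 0.20546755 0.00665264] [-3.09119139  0.00508471 -1.61080549] [-0.35978855 -0.19898823 -0.39931865]
```

View pics/v16.png

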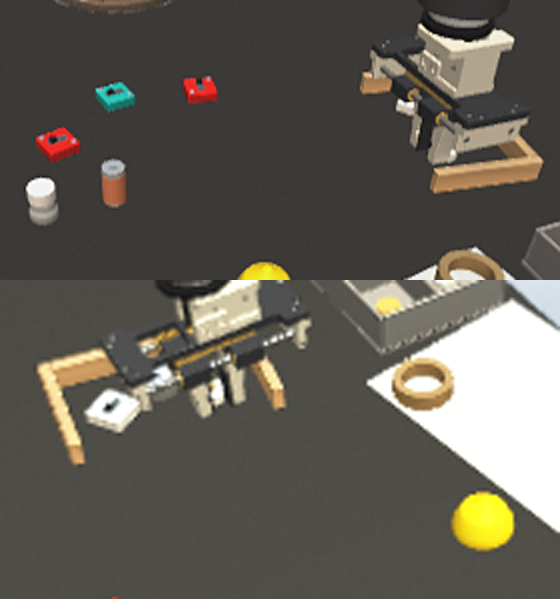

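>>> {"name": "arm_command", "arguments": {"fingers": [0.59,0.59,0.59,0.59,0.59,0.59,0.59,0.59], "dp": [[0,-0.012,0],[0,-0.02,0],[0,-0.03,0.02],[0,-0.035,0.04],[-0.02,-0.04,0.04],[-0.02,-0.04,0.03],[-0.02,-0.04,0.02],[-0.01,-0.02,0]], "roll": [0,0,0,0,0,0,0,0]}}

```text
t: 18.0
eef_pos: [0.5355, -0.0328, 0.1454]
ee_rot: [-3.095, 0.002, -1.613]
force: [0.9, 0.3, -0.3]
width: 0.0181
```

>>> {"name": "arm_command", "arguments": {"fingers": [0.59,0.59,0.59], "dp": [[0,0,0],[0,0,0],[0,0,0]], "roll": [0,0,0]}}

```text
t: 18.3
eef_pos: [0.5326, -0.0388, 0.1466]
ee_rot: [-3.093, 0.003, -1.621]
force: [1.0, 0.0, -0.1]
width: 0.0179
```

```bash
python3 look.py 17; python3 -c "
import cv2,numpy as np
a=cv2.imread('pics/rs17.png');b=cv2.imread('pics/rd17.png')
A=cv2.resize(a[120:205,330:440],(388,300),interpolation=cv2.INTER_CUBIC);B=cv2.resize(b[95:165,145:240],(407,300),interpolation=cv2.INTER_CUBIC)
cv2.imwrite('pics/z17.png',np.hstack([A,B]))"
```

```text
18.3 [ 0.53257751 -0.03878991  0.14660782] [-3.09284122e+00  2.74200048e-03 -1.62050225e+00] [ 1.03198255  0.03558242 -0.12356507]
```

View pics/z17.png

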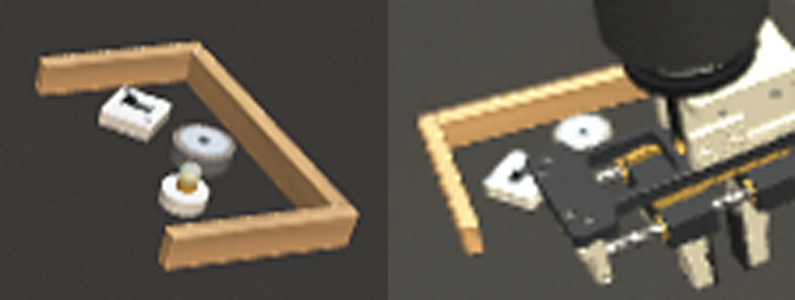

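View pics/rs17.png

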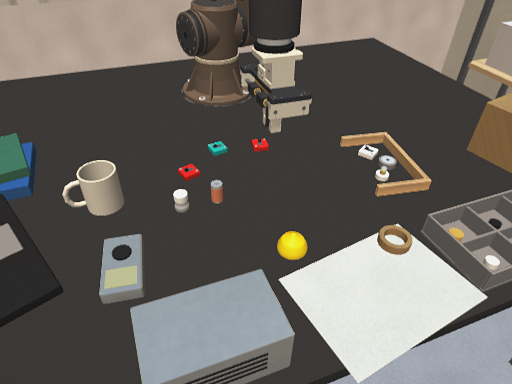

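View pics/rd17.png

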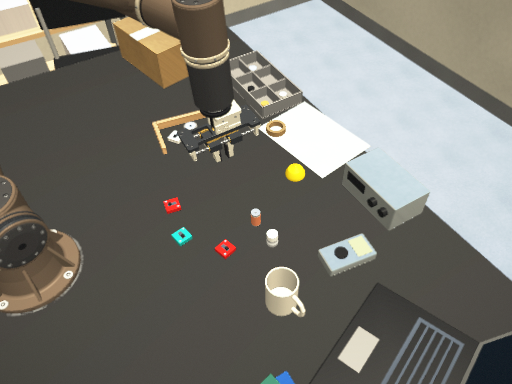

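>>> {"name": "arm_command", "arguments": {"fingers": [0.59,0.59,0.59,0.59], "dp": [[-0.01,-0.045,0.02],[-0.01,-0.045,0.02],[-0.01,-0.045,0.01],[0,0,0]], "roll": [0,0,0,0]}}

```text
t: 18.8
eef_pos: [0.5036, -0.1735, 0.1954]
ee_rot: [-3.098, 0.001, -1.609]
force: [-0.0, 0.6, 0.6]
width: 0.018
```

```bash
python3 look.py 18; python3 - <<'E'
from h import *
a=cv2.imread('pics/rs18.png');b=cv2.imread('pics/rd18.png')
A=cv2.resize(a[120:205,330:440],(388,300),interpolation=cv2.INTER_CUBIC);B=cv2.resize(b[95:165,145:240],(407,300),interpolation=cv2.INTER_CUBIC)
cv2.imwrite('pics/z18.png',np.hstack([A,B]))
c0=np.array([.563,.248]);th=-.161
X=np.array([np.cos(th),np.sin(th)]);Y=np.array([-np.sin(th),np.cos(th)])
for k,u,v,z in[('lamp',185,190,.012),('buzzer',203,140,.016),('switch',136,108,.014)]:
    p=onz('scene',(u+.5)/3.527-.5+330,(v+.5)/3.529-.5+120,z)[:2];print(k,p,(p-c0)@X,(p-c0)@Y)
a0=cv2.imread('pics/scene0.png');b0=cv2.imread('pics/side0.png')
for n,p,q in(('scene',a0,a),('side',b0,b)):
    d=(cv2.absdiff(p,q).max(2)>40).astype(np.uint8)
    N,_,st,_=cv2.connectedComponentsWithStats(d)
    print(n,[s.tolist() for s in st[1:] if s[4]>6])
E
```

```text
18.8 [ 0.50359283 -0.17347185  0.19542716] [-3.09795818e+00  5.37016159e-04 -1.60919258e+00] [-0.03527747  0.57356229  0.638307  ]
lamp [0.60750157 0.22686089] 0.047314767577856624 -0.013731884093109202
buzzer [0.56579238 0.27144145] -0.0010015224912063988 0.02358592891995274
switch [0.51149578 0.25250803] -0.05156080358031 -0.0038066713346185848
scene [[167, 0, 60, 61, 1804], [237, 0, 43, 52, 1823], [415, 0, 14, 26, 96], [423, 0, 12, 3, 35], [445, 0, 35, 27, 188], [235, 15, 2, 6, 9], [232, 24, 4, 5, 9], [170, 35, 18, 27, 203], [220, 37, 5, 6, 22], [189, 45, 3, 3, 8], [188, 54, 20, 12, 94], [173, 60, 4, 7, 22], [214, 63, 7, 3, 9], [181, 66, 8, 6, 26], [184, 71, 52, 45, 1113], [358, 144, 21, 16, 208], [375, 155, 22, 27, 330], [230, 156, 22, 18, 240], [280, 168, 19, 15, 185], [244, 198, 15, 17, 199]]
side [[4, 0, 44, 40, 1124], [122, 0, 6, 9, 34], [127, 0, 124, 99, 4504], [25, 38, 15, 16, 118], [205, 105, 75, 53, 1240], [183, 121, 14, 11, 109], [202, 124, 11, 12, 96], [167, 130, 18, 14, 170], [259, 144, 22, 14, 107], [205, 148, 22, 14, 67], [202, 151, 55, 37, 431], [227, 175, 9, 12, 69], [33, 180, 12, 36, 69], [15, 182, 21, 41, 284], [5, 186, 4, 4, 8], [257, 192, 12, 12, 112], [1, 200, 4, 4, 7], [46, 201, 3, 6, 8], [197, 205, 20, 17, 221], [0, 215, 14, 6, 35], [15, 219, 16, 5, 32], [0, 221, 13, 4, 20], [37, 220, 18, 17, 95], [12, 223, 23, 9, 89], [0, 230, 11, 4, 23], [0, 242, 41, 30, 276], [4, 251, 10, 6, 45]]
```

View pics/z18.png

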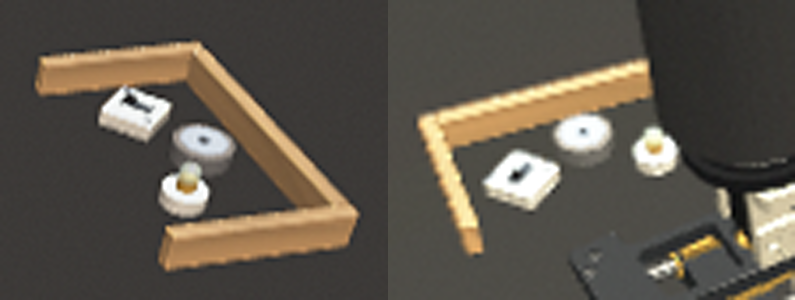

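All three pieces are upright and at least 28 mm inside the opening. The only bench changes in the image difference are the three pieces and the arm, so no bystander has moved. Handing in.

```bash
python3 -c "
from station import *
print(job_done())"
```

```text
the job is handed in; nothing more can be done
None
```

I pushed the buzzer, the switch and then the lamp holder along the bench into the bay with the half-open fingers. I handed the job in at about 19 s.

In the last check, the centres in bay coordinates (from the scene camera) are:

| Piece | x (mm) | y (mm) |
|---|---|---|
| Buzzer | −1 | 24 |
| Switch | −52 | −4 |
| Lamp holder | 47 | −14 |

- **Inside the bay:** the rear edges lie about 28 mm or more inside the opening, and all three pieces are upright and clear of the walls. The side view shows the same, judged by eye.
- **Everything else:** comparing the first and last pictures, the scene view shows changes only at the three pieces and the arm, so nothing else has moved. In the side view the arm covered part of the bay.
- **Disagreements:** the two cameras differed by up to about 5 mm on individual positions, and the tool tilted slowly to about 0.05 rad over the run. During one push the fingers touched the bench lightly, with about 2 N upward force on the tool. None of this affected the result.

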